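# Pump up the vacuum holder

### The arm

A 6-joint arm with a two-finger parallel gripper is mounted at the origin on the work surface. World frame = base frame: x ahead of the robot, y to its left, z up, the work surface at z = 0. Lengths are in m, angles in rad, forces in N, time in s.
With the tool pointing down it reaches from about 0.4 to 0.825 m from the base axis. Payload 7 kg.
Tool frame: the origin (TCP) lies at the very end of the fingers, on their centre line; the grasp point (between the pads) lies 19 mm behind it; z points along the fingers, y is the line along which they close (so a half turn about z gives the same grasp; the last joint's range is limited). The gripper opens to 88 mm and grips with 3 to 60 N. Pads are 19 mm wide; open, the fingers measure 130 mm over their backs; the gripper's body (78 mm by 193 mm) begins 47 mm behind the grasp point.
Start: joints at [1.524, 0.359, 0.012, 0, -1.224, -0.288], TCP at [0.222, 0.637, 0.227] pointing down, gripper open.
Joint ranges: [-3.07, 3.07], [-1.43, 2.12], [-1.02, 1.25], [-3.03, 1.67], [-3.05, -0], [-3.03, 3.03]. Speed limits (rad/s): [2.39, 2.39, 3.01, 3.14, 3.14, 3.14].

### API

Orientations are given as [roll, pitch, yaw] about the fixed x, y, z axes, in that order (R = Rz(yaw) Ry(pitch) Rx(roll)).
In Python, from station import arm gives the robot as it stands.
- The arm moves only by the tool step_arm, never from a script. Its argument "rows" is a list of rows, each a list of 5 numbers: the shift along the world's x, y, z in m, then the turn about the world's z in rad, then the finger opening in m, from 0 to 0.0876. In form: [[x, y, z, spin, gripper], ...]. A call has 1 to 20 rows; each row is the pose to reach, as a shift and turn from the pose commanded when the call began; what a row does not reach only later rows make up. A row lasts 1/10 s, in which the tool goes at most 50 mm and 8.59 degrees, less where a joint would pass 70% of its speed; a pose out of reach is approached as far as the arm can. A call with a gripper value outside its range is refused whole. The fingers move at their own pace and stop on an object; "newtons" is the grip in N (left out, the last holds). Time passes only in rows, so rows that repeat a pose let the fingers close. It gives the time, the measured TCP pose, the force, the opening and the grip force at its end, in the units of the state.
- arm.get_state(): the state, without advancing time (a new reading comes with each control period).
- arm.grab_frame(name): name is "scene" or "top" or "wrist"; returns a dict with "color" (480x640x3 uint8, blue, green, red), "vfov" (degrees; the focal length in pixels is half the picture's height over the tangent of half this angle, whatever the lens; pixels are square), "cx", "cy" (the principal point, pixels), "k1" (the pictures are not rectified: a ray, as slopes to the right and down, at radius r is drawn at 1 + k1 r^2 times it, then the intrinsics apply), "rvec" (rotation vector, rad) and "tvec" (3), from world to camera coordinates, as OpenCV has them. Camera axes: x right, y down, z forward; pixel columns grow to the right and rows downward; lengths in m; the calibration is good to about 2 mm. A picture is of the moment at which its call begins. There is no depth.
- arm.job_done(): hands the job in; it is judged then, once.
The state is a dict: "t": time; "q": joint angles; "qd": joint speeds; "joint_efforts": joint torques, N m; "eef_pos": TCP position; "ee_rot": TCP orientation; "force": force on the tool from outside, world axes, zero at the start; "moment": the same for the moment, N m; "width": finger opening in m; "gripper_force": force on a finger pad.
Only numpy, scipy, OpenCV 4.12 (cv2) and the standard library are available. Lean on these libraries where they do the work, as an engineer would, in place of code of your own. Each camera call takes 0.05 s, during which the arm holds its last target. There are 200 camera calls.

### The job

Press the black plunger of the bench vacuum holder all the way down with the fingertips and let it spring back up, stroke after stroke, until the steel indicator pin beside it stands fully out of its collar. Only press: do not touch the pin, do not lift, tip or shove the holder, and leave the cover lying on its pad and the other things on the bench where they are. Finish with the plunger let all the way up.

Things in the scene. Friction and masses are not known exactly. Their poses are not given: they have to be found in the camera images.
- pump: Vacuum holder: loose 2.4 kg grey cast block on rubber feet, 130 (x) by 220 (y) by 45 mm high. Origin: centre of its underside, on the bench; z up. On top: pump barrel, 40 mm across, top 81 mm above the bench, at x 0, y -65 mm; dark indicator collar, 28 mm across, top at 60 mm, at x +40, y -20; suction pad, 60 mm across, top at 60 mm, at x 0, y +62, under the cover.
- plunger_top (a point): Centre of the flat top of the plunger's cap; moves with it. The cap is a round black disc 48 mm across, 12 mm thick, on a 16 mm steel stem, at the holder's x 0, y -65 mm. Its top is 118 mm above the bench when up, 94 mm when fully down.
- plunger (a joint): How far the plunger is pressed, m: 0 up, 0.024 fully down on its stop. Its spring pushes back with 3 N at the top, rising to about 9 N over the last 6 mm, plus a drag of some 55 N per m/s. Let go, it springs up by itself in under 1 s. Only the last 6 mm of travel (0.018 to 0.024) does any pumping, so press it nearly to the stop.
- pin (a joint): How far the pin stands out of its collar, m: 0 down (tip 1 mm above the collar), 0.024 fully out on its stop. Starts at 0 to 0.008. Each full stroke raises it 5 to 6 mm, as the plunger springs back up, and there it stays. Once it is out, more strokes do no harm.
- pin_top (a point): Centre of the flat top of the indicator pin, a plain steel pin 15 mm across, at the holder's x +40 mm, y -20 mm. Its height above the bench is 61 mm plus the value of joint pin: 61 mm when down, 85 mm when fully out.
- cover: The work piece: a loose milky-white moulded cover, a shallow tray 105 by 85 by 15 mm, 60 g, lying open side up on the suction pad. Origin at the centre of its underside, 60 mm above the bench. To be left where it lies.
- glue_bottle: Bystander: small white glue bottle, 34 mm across, 100 mm high with its nozzle, standing. Origin at the centre of its base.
- bit_box: Bystander: black block of drill bits, 95 by 70 mm, 30 mm high, the bits standing up to 75 mm. Origin at the centre of its underside.
- screwdriver: Bystander: screwdriver with a yellow handle, 170 mm long, lying along its x. Origin at its underside.
Not all that is in view belongs to the job. Leave any pink look-alike of the cover alone.

How it is judged:
By the outcome, as a careful person would: the job done as asked, in the order asked, and still so for the second after the job is handed in, with the robot touching nothing.
It also fails if it takes over 51 s, if anything falls off the work surface, if the arm or the gripper's body presses on something with over 40 N, if the wrist force passes 120 N, or if a joint passes its speed limit or range.

## Working session

There is one attempt and no reset: what is moved stays moved. The work goes in short steps, Python scripts to look and compute and a tool call to move; the robot and the scene stay as the last step left them, time stands still between calls to the robot, and variables do not carry over. Pictures are saved under pics/ and viewed, at most 10 in all, crops included, and the job is handed in when it is done.

Besides the shell and the picture viewer there is one more tool, called as a command line: name --pt "numbers of a row" for each row, then --argument value for the rest. step_arm: Moves the arm, as the interface text tells. Its arguments: {"type":"object","properties":{"rows":{"type":"array"},"newtons":{"type":"number"}},"required":["rows"]}

```bash
mkdir -p pics
cat > h.py <<'E'
import numpy as np, cv2
def cal(f):
    h,w=f["color"].shape[:2]; F=h/2/np.tan(np.radians(f["vfov"])/2)
    R=cv2.Rodrigues(np.array(f["rvec"],float))[0]; return F,R,np.array(f["tvec"],float).ravel()
def ray(f,u,v):
    F,R,t=cal(f); d=np.array([(u-f["cx"])/F,(v-f["cy"])/F]); s=d.copy()
    for _ in range(30): s=d/(1+f["k1"]*(s@s))
    return -R.T@t, R.T@np.array([s[0],s[1],1.])
def onz(f,u,v,z):
    c,d=ray(f,u,v); return c+d*(z-c[2])/d[2]
def proj(f,p):
    F,R,t=cal(f); c=R@np.array(p,float)+t; s=c[:2]/c[2]; s=s*(1+f["k1"]*(s@s)); return s*F+[f["cx"],f["cy"]]
E
python3 - <<'E'
from station import arm
import cv2,pickle
fs={n:arm.grab_frame(n) for n in("scene","top","wrist")}
pickle.dump(fs,open("f0.pkl","wb"))
for n in fs: cv2.imwrite(f"pics/{n}0.png",fs[n]["color"])
s=arm.get_state();print(s["t"],s["eef_pos"],s["ee_rot"],s["force"],s["width"])
E
```

```text
0.15 [0.22170818 0.63713988 0.22583636] [ 3.14027399e+00 -1.56828749e-04 -3.34870157e-01] [-0.46391259 -0.05825426  1.16216078] 0.0873097741558128
```

View pics/top0.png

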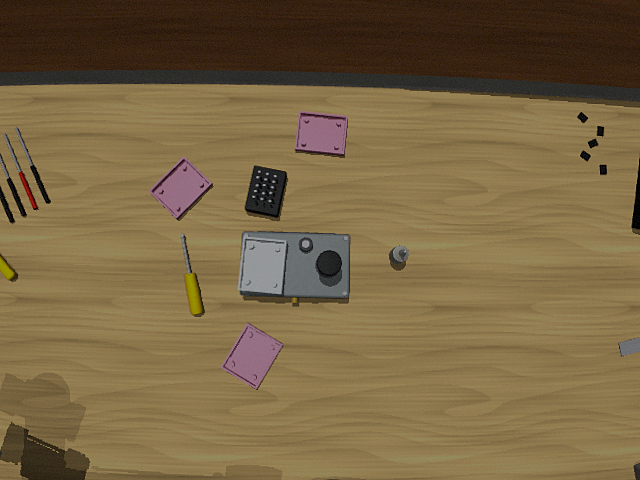

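View pics/scene0.png

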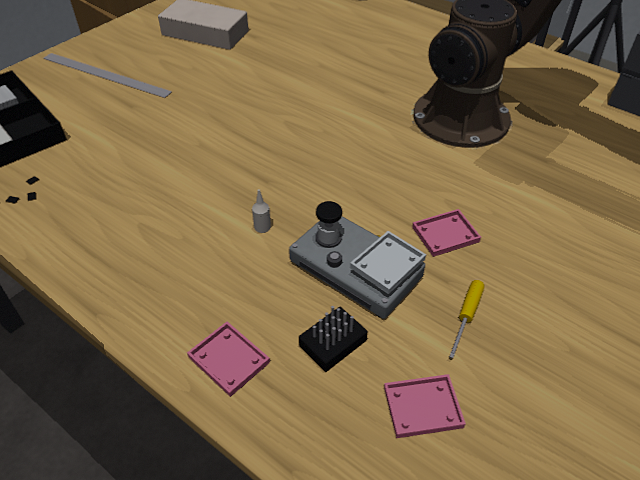

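The top view shows the cap near (329,263), the collar and pin near (306,244), and the bottle at (400,254). In the scene view the cap is near (329,212), the pin at (334,257) and the bottle at (261,215). Next I measure the cap in both views.

Run:
```python
from h import *; import pickle
from scipy.optimize import least_squares
fs=pickle.load(open("f0.pkl","rb"))
def blob(f,u,v,w,th):
    g=f["color"].max(2)[v-w:v+w,u-w:u+w]; m=(g<th).astype(np.uint8)
    n,l,s,c=cv2.connectedComponentsWithStats(m); i=1+np.argmax(s[1:,4]); return s[i],c[i]+[u-w,v-w]
for th in(35,45,55):
    st,ct=blob(fs["top"],329,263,22,th); ss,cs=blob(fs["scene"],329,212,18,th)
    c1,d1=ray(fs["top"],*ct);c2,d2=ray(fs["scene"],*cs)
    a=np.linalg.lstsq(np.c_[d1,-d2],c2-c1,rcond=None)[0]; p,q=c1+a[0]*d1,c2+a[1]*d2
    print(th,st,ct,ss,cs,"tri",p.round(4),q.round(4),"onz",onz(fs["top"],*ct,.115).round(4),onz(fs["scene"],*cs,.112).round(4))
print("cam",c1,c2)
T=fs["top"]
print("collar",onz(T,306,244,.062),"bottle",onz(T,400,254,.05))
for u,v in((243,234),(350,235),(349,298),(240,295)): print("corner",onz(T,u,v,.045).round(3))
```

```text
35 [  9  10  26  27 213] [330.5399061 264.7370892] [  5   8  26  22 453] [328.63576159 212.11479029] tri [0.5497 0.0164 0.1082] [0.5496 0.0165 0.1082] onz [0.5492 0.0167 0.115 ] [0.5527 0.0188 0.112 ]
45 [  9   9  26  28 532] [328.59398496 263.76691729] [  5   7  26  26 480] [328.61875    212.60208333] tri [0.5513 0.0201 0.1102] [0.5524 0.0185 0.1104] onz [0.551  0.0204 0.115 ] [0.5537 0.0196 0.112 ]
55 [  9   9  26  28 561] [328.57932264 263.80926916] [  5   7  26  29 525] [328.48       213.74666667] tri [0.5515 0.02   0.1074] [0.5525 0.0184 0.1075] onz [0.5509 0.0204 0.115 ] [0.5562 0.0211 0.112 ]
cam [0.47643401 0.06516874 1.15486857] [1.15526854 0.47254832 0.84519507]
collar [0.59327486 0.06324075 0.062     ] bottle [ 0.57737213 -0.12598464  0.05      ]
corner [0.613 0.19  0.045]
corner [ 0.615 -0.025  0.045]
corner [ 0.488 -0.024  0.045]
corner [0.491 0.193 0.045]
```

Run:
```python
import cv2,numpy as np
a=cv2.imread("pics/top0.png")[225:305,230:360];b=cv2.imread("pics/scene0.png")[190:320,280:440]
a=cv2.resize(a,(780,480)[:2],interpolation=cv2.INTER_NEAREST) if 0 else cv2.resize(a,None,fx=4,fy=4,interpolation=2)
b=cv2.resize(b,None,fx=1.75,fy=1.75,interpolation=2)
h=max(a.shape[0],b.shape[0]);z=lambda i:cv2.copyMakeBorder(i,0,h-i.shape[0],0,0,0)
cv2.imwrite("pics/c.png",np.hstack([z(a),z(b)]))
```

```text
(no output)
```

View pics/c.png

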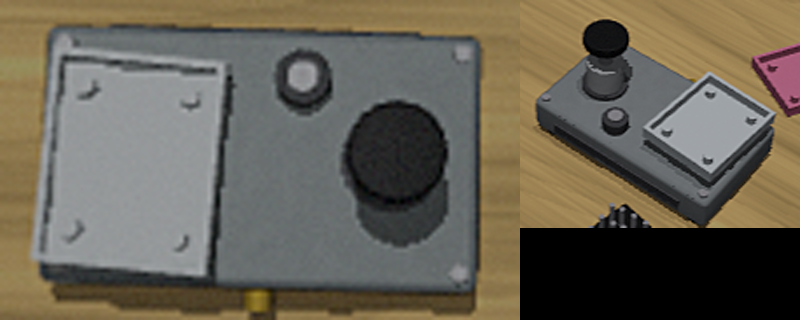

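The cap centre is at about (0.552, 0.019). The holder lies nearly square, with its +y along world +y, and the pin is at (0.593, 0.063), 60 mm away. I close the fingers and move above the cap.

step_arm --pt "0.008 -0.015 0 0 0" --pt "0.025 -0.047 0 0 0" --pt "0.047 -0.088 0 0 0" --pt "0.069 -0.129 0 0 0" --pt "0.091 -0.17 0 0 0" --pt "0.113 -0.212 0 0 0" --pt "0.135 -0.253 0 0 0" --pt "0.157 -0.294 0 0 0" --pt "0.179 -0.335 0 0 0" --pt "0.201 -0.376 0 0 0" --pt "0.223 -0.418 0 0 0" --pt "0.245 -0.459 -0.005 0 0" --pt "0.267 -0.5 -0.015 0 0" --pt "0.289 -0.541 -0.025 0 0" --pt "0.307 -0.575 -0.035 0 0" --pt "0.32 -0.599 -0.045 0 0" --pt "0.328 -0.614 -0.055 0 0" --pt "0.33 -0.618 -0.06 0 0" --pt "0.33 -0.618 -0.065 0 0" --pt "0.33 -0.618 -0.065 0 0" --newtons 20

```text
t: 2.15
eef_pos: [0.551, 0.0197, 0.1611]
ee_rot: [3.141, 0.001, -0.335]
force: [0.8, -0.8, -0.3]
width: 0.0004
gripper_force: 0.0
```

Run:
```python
from station import arm
import cv2,pickle,numpy as np
fs={n:arm.grab_frame(n) for n in("scene","top","wrist")}
pickle.dump(fs,open("f1.pkl","wb"))
a=cv2.resize(fs["scene"]["color"][100:330,230:450],(383,400)); b=cv2.resize(fs["wrist"]["color"],(400,300))
cv2.imwrite("pics/c1.png",np.hstack([a,cv2.copyMakeBorder(b,0,100,0,0,0)]))
s=arm.get_state();print(s["t"],s["eef_pos"],s["force"],s["width"])
```

```text
2.3 [0.55179365 0.02030341 0.16216062] [-0.27840643  0.05126601  0.86917774] 0.0004989822463273395
```

View pics/c1.png

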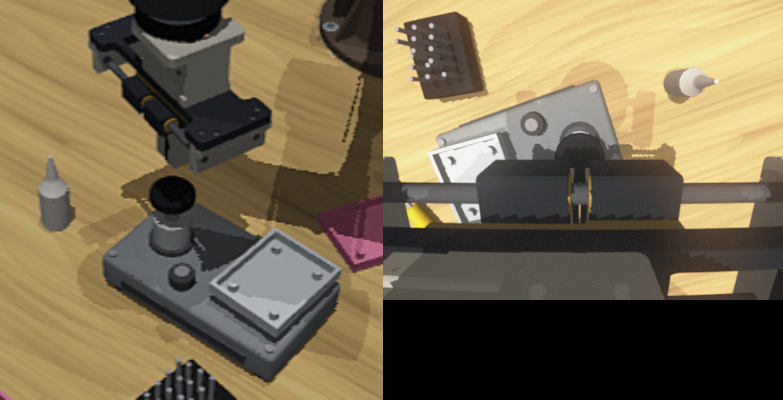

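The scene crop shows the fingers above the cap, with the cap at crop pixel (172,195). I check this by projecting the TCP and the cap's top into both pictures.

Run:
```python
from h import *; import pickle
fs=pickle.load(open("f1.pkl","rb")); sc=fs["scene"]; im=sc["color"].copy(); w=fs["wrist"]; iw=w["color"].copy()
for p,c in(([.5518,.0203,.162],(0,0,255)),([.552,.0195,.118],(0,255,0)),([.593,.063,.061],(255,255,0))):
    for f,i in((sc,im),(w,iw)):
        u=proj(f,p); print(u); cv2.circle(i,tuple(int(x) for x in np.round(u)),2,c,-1)
a=cv2.resize(im[130:290,250:410],(400,400),interpolation=0)
b=cv2.resize(iw[120:420,150:450],(400,400))
cv2.imwrite("pics/c2.png",np.hstack([a,b]))
```

```text
[330.0726534  191.28834335]
[315.88910567 293.12850982]
[329.23928972 209.63067382]
[316.77659449 261.87166862]
[333.98351115 255.99743605]
[240.70525138 203.9943048 ]
```

View pics/c2.png

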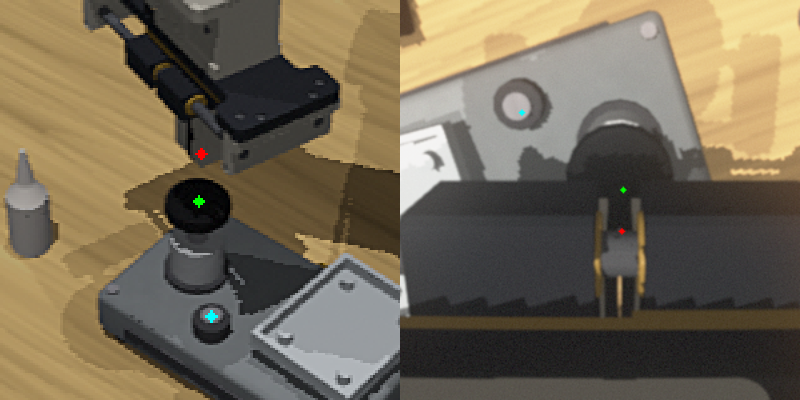

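The projections agree with the pictures: the green cap mark and cyan pin mark both sit on their targets. First stroke now, slow and with the force watched.

step_arm --pt "0 0 -0.01 0 0" --pt "0 0 -0.025 0 0" --pt "0 0 -0.036 0 0" --pt "0 0 -0.042 0 0" --pt "0 0 -0.046 0 0" --pt "0 0 -0.05 0 0" --pt "0 0 -0.054 0 0" --pt "0 0 -0.058 0 0" --pt "0 0 -0.062 0 0" --pt "0 0 -0.065 0 0" --pt "0 0 -0.067 0 0" --pt "0 0 -0.067 0 0" --pt "0 0 -0.067 0 0"

```text
t: 3.6
eef_pos: [0.5517, 0.0194, 0.0953]
ee_rot: [-3.141, -0.0, -0.335]
force: [-5.2, 1.3, 8.4]
width: 0.0007
gripper_force: 4.2
```

step_arm --pt "0 0 -0.001 0 0" --pt "0 0 -0.002 0 0" --pt "0 0 -0.002 0 0"

```text
t: 3.9
eef_pos: [0.5517, 0.0195, 0.0942]
ee_rot: [-3.142, -0.001, -0.334]
force: [-8.2, 2.1, 16.5]
width: 0.0005
gripper_force: 8.1
```

The plunger is on its stop: z is 0.094 and the force has risen to 16 N. I release it, then look.

step_arm --pt "0 0 0.004 0 0" --pt "0 0 0.012 0 0" --pt "0 0 0.022 0 0" --pt "0 0 0.032 0 0" --pt "0 0 0.034 0 0" --pt "0 0 0.034 0 0" --pt "0 0 0.034 0 0" --pt "0 0 0.034 0 0" --pt "0 0 0.034 0 0"

```text
t: 4.8
eef_pos: [0.5516, 0.0194, 0.1261]
ee_rot: [3.141, 0.001, -0.335]
force: [0.5, 0.1, 0.3]
width: 0.0004
gripper_force: 0.0
```

```bash
cat > look.py <<'E'
import sys
from station import arm
from h import *; import pickle
f=arm.grab_frame("scene"); w=arm.grab_frame("wrist"); n=sys.argv[1]; pickle.dump((f,w),open(n+".pkl","wb"))
f0=pickle.load(open("f0.pkl","rb"))["scene"]
c=lambda im:cv2.resize(im[195:295,290:390],(400,400),interpolation=0)
cv2.imwrite(f"pics/{n}.png",np.hstack([c(f0["color"]),c(f["color"])]))
for h in(.061,.067,.073,.079,.085): print(h,proj(f,[.593,.063,h]).round(1))
# bright pin column, above collar
print(f["color"][236:266,334].mean(1).astype(int), f0["color"][236:266,334].mean(1).astype(int))
s=arm.get_state();print(s["t"],s["eef_pos"],s["force"])
E
python3 look.py s1
```

```text
0.061 [334. 256.]
0.067 [334.1 253.7]
0.073 [334.1 251.5]
0.079 [334.2 249.2]
0.085 [334.3 246.9]
[ 82  78  78  78  78  78  71  53  56  28  31  98 109 105 115 122 119 118
 119 123  95  65  70  68  53  55  51  25  30  28] [ 68  66  66  66  66  66  61  44  60  28  25 102 114 112 114  53  81 132
 125 123 122 126 128  36  57  58  51  21  24  22]
4.9 [0.55166573 0.01944618 0.12628185] [-0.00422766 -0.41243071 -0.34983072]
```

View pics/s1.png

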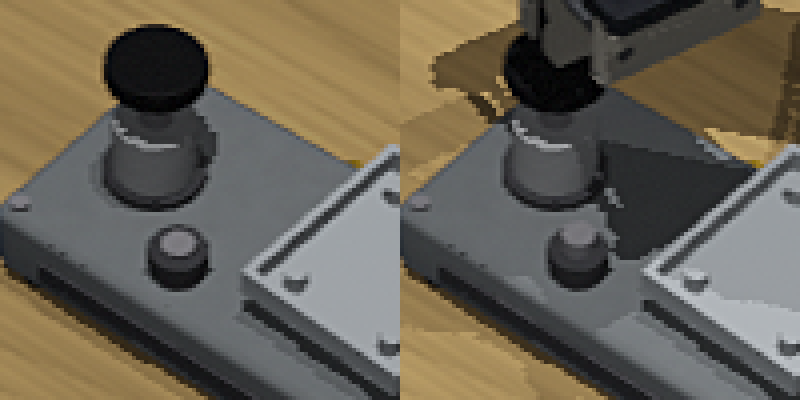

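The holder has not moved, and the pin top rose about 2 px. I continue with the same stroke.

step_arm --pt "0 0 -0.006 0 0" --pt "0 0 -0.011 0 0" --pt "0 0 -0.016 0 0" --pt "0 0 -0.021 0 0" --pt "0 0 -0.026 0 0" --pt "0 0 -0.03 0 0" --pt "0 0 -0.033 0 0" --pt "0 0 -0.034 0 0" --pt "0 0 -0.034 0 0" --pt "0 0 -0.034 0 0" --pt "0 0 -0.028 0 0" --pt "0 0 -0.018 0 0" --pt "0 0 -0.008 0 0" --pt "0 0 0 0 0" --pt "0 0 0 0 0" --pt "0 0 0 0 0" --pt "0 0 0 0 0" --pt "0 0 0 0 0"

```text
t: 6.7
eef_pos: [0.5515, 0.0194, 0.1261]
ee_rot: [3.141, 0.001, -0.335]
force: [-0.5, -0.3, -0.2]
width: 0.0002
gripper_force: 0.0
```

step_arm --pt "0 0 -0.006 0 0" --pt "0 0 -0.011 0 0" --pt "0 0 -0.016 0 0" --pt "0 0 -0.021 0 0" --pt "0 0 -0.026 0 0" --pt "0 0 -0.03 0 0" --pt "0 0 -0.033 0 0" --pt "0 0 -0.034 0 0" --pt "0 0 -0.034 0 0" --pt "0 0 -0.034 0 0" --pt "0 0 -0.028 0 0" --pt "0 0 -0.018 0 0" --pt "0 0 -0.008 0 0" --pt "0 0 0 0 0" --pt "0 0 0 0 0" --pt "0 0 0 0 0" --pt "0 0 0 0 0" --pt "0 0 0 0 0"

```text
t: 8.5
eef_pos: [0.5515, 0.0194, 0.1261]
ee_rot: [3.141, 0.001, -0.335]
force: [1.0, -0.2, -0.4]
width: 0.0006
gripper_force: 0.0
```

step_arm --pt "0 0 -0.006 0 0" --pt "0 0 -0.011 0 0" --pt "0 0 -0.016 0 0" --pt "0 0 -0.021 0 0" --pt "0 0 -0.026 0 0" --pt "0 0 -0.03 0 0" --pt "0 0 -0.033 0 0" --pt "0 0 -0.034 0 0" --pt "0 0 -0.034 0 0" --pt "0 0 -0.034 0 0" --pt "0 0 -0.028 0 0" --pt "0 0 -0.018 0 0" --pt "0 0 -0.008 0 0" --pt "0 0 0 0 0" --pt "0 0 0 0 0" --pt "0 0 0 0 0" --pt "0 0 0 0 0" --pt "0 0 0 0 0"

```text
t: 10.3
eef_pos: [0.5515, 0.0194, 0.1261]
ee_rot: [3.141, 0.001, -0.335]
force: [0.2, 0.4, -0.2]
width: 0.0005
gripper_force: 0.0
```

```bash
python3 look.py s4
```

```text
0.061 [334. 256.]
0.067 [334.1 253.7]
0.073 [334.1 251.5]
0.079 [334.2 249.2]
0.085 [334.3 246.9]
[ 83  79  79  78  77  78  69  50 131 124 120 118 119 124  79  66  69  69
  71  69  69  70  70  66  52  54  50  27  27  27] [ 68  66  66  66  66  66  61  44  60  28  25 102 114 112 114  53  81 132
 125 123 122 126 128  36  57  58  51  21  24  22]
10.4 [0.55161117 0.01941272 0.12621501] [ 0.61477645 -0.00907553  0.16532074]
```

View pics/s4.png

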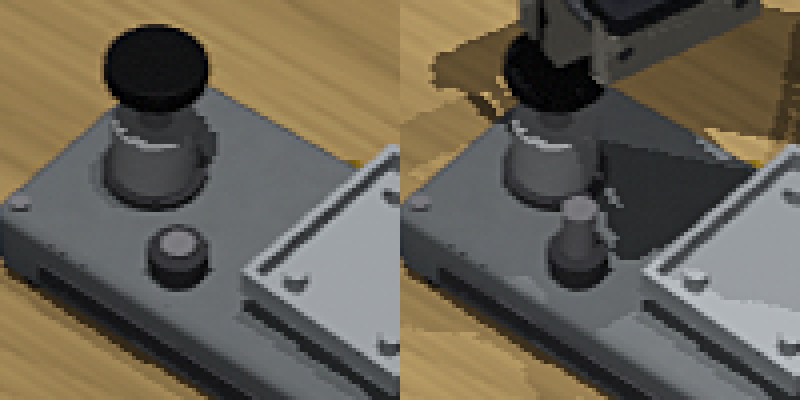

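The pin top is now at row 247 or so, which is about 85 mm high. Two more strokes will show whether it's on its stop. Then I back off upward.

step_arm --pt "0 0 -0.006 0 0" --pt "0 0 -0.011 0 0" --pt "0 0 -0.016 0 0" --pt "0 0 -0.021 0 0" --pt "0 0 -0.026 0 0" --pt "0 0 -0.03 0 0" --pt "0 0 -0.033 0 0" --pt "0 0 -0.034 0 0" --pt "0 0 -0.034 0 0" --pt "0 0 -0.034 0 0" --pt "0 0 -0.028 0 0" --pt "0 0 -0.018 0 0" --pt "0 0 -0.008 0 0" --pt "0 0 0 0 0" --pt "0 0 0 0 0" --pt "0 0 0 0 0" --pt "0 0 0 0 0" --pt "0 0 0 0 0"

```text
t: 12.2
eef_pos: [0.5515, 0.0194, 0.1261]
ee_rot: [3.141, 0.001, -0.335]
force: [0.2, -0.3, 0.2]
width: 0.0003
gripper_force: 0.0
```

step_arm --pt "0 0 -0.006 0 0" --pt "0 0 -0.011 0 0" --pt "0 0 -0.016 0 0" --pt "0 0 -0.021 0 0" --pt "0 0 -0.026 0 0" --pt "0 0 -0.03 0 0" --pt "0 0 -0.033 0 0" --pt "0 0 -0.034 0 0" --pt "0 0 -0.034 0 0" --pt "0 0 -0.034 0 0" --pt "0 0 -0.028 0 0" --pt "0 0 -0.018 0 0" --pt "0 0 -0.008 0 0" --pt "0 0 0.005 0 0" --pt "0 0 0.02 0 0" --pt "0 0 0.04 0 0" --pt "0 0 0.06 0 0" --pt "0 0 0.07 0 0" --pt "0 0 0.07 0 0" --pt "0 0 0.07 0 0"

```text
t: 14.2
eef_pos: [0.5514, 0.0195, 0.1961]
ee_rot: [-3.142, 0.001, -0.335]
force: [0.5, -0.7, -0.2]
width: 0.0008
gripper_force: 0.0
```

```bash
python3 look.py s6
```

```text
0.061 [334. 256.]
0.067 [334.1 253.7]
0.073 [334.1 251.5]
0.079 [334.2 249.2]
0.085 [334.3 246.9]
[ 77  76  75  74  76  75  67  49 129 122 118 116 118 123  77  65  69  70
  69  68  69  68  70  65  53  55  48  26  29  27] [ 68  66  66  66  66  66  61  44  60  28  25 102 114 112 114  53  81 132
 125 123 122 126 128  36  57  58  51  21  24  22]
14.3 [0.55113429 0.01937852 0.19547298] [-0.94842175  0.20260601 -1.04638445]
```

View pics/s6.png

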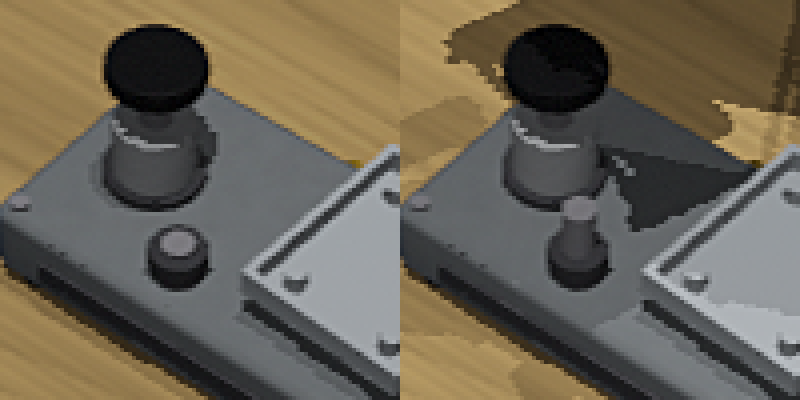

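The last two strokes did not move the pin, so it is on its stop. The plunger is fully up, and the holder and cover have not moved.

```bash
python3 -c "
from station import arm
print(arm.job_done())"
```

```text
the job is handed in; nothing more can be done
None
```

After six full strokes the indicator pin stands fully out on its stop, the plunger is all the way up, the holder and cover are unmoved in the pictures, and the job was handed in at about 14 s.

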